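# Refit the hob's dial knob and hold it pressed

### The job

The portable hob's dial knob has come off, and a red cup has been turned over the bare D-shaped spindle. Move the cup out of the way, standing it mouth down on the cork mat, then pick up the loose knob, turn it so that its white pointer is on the side of the spindle's flat, push it fully home on the spindle and press the knob in against its spring to the stop, as you do to wake the hob. Finish while still holding the knob pressed in, do not let go, and leave the pot and the other things on the counter where they are.

Things in the scene. Friction and masses are not known exactly. Their poses are not given: they have to be found in the camera images.
- hob: Portable induction hob, fixed, 300 (its x) x 260 (its y) x 60 mm high, black with steel top, black glass on the far part, 50 mm deep steel control strip on the side facing the robot (-x). Origin: centre of underside. The dial spindle comes up through the strip on the centre line, 105 mm from the origin towards -x, in a ring of nine dark ticks.
- spindle_tip (a point): Centre of the top end of the bare aluminium dial spindle: upright D-shaft, 12 mm diameter, flat 3 mm from the axis, standing 23 mm above the hob's top (out of a brass collar 22 mm across, 3 mm high); last 3 mm narrowed to 9 mm. The point's +x is the side of the flat, z is up. Covered by the upturned cup at the start.
- press (a joint): How far the spindle is pushed down, m: 0 = out, 0.005 = fully in (stop). A spring pushes it back: about 6 N to start it moving, 11 N at the stop. It springs out as soon as it is let go.
- dial (a joint): Angle of the spindle about the vertical relative to the hob, rad, counter-clockwise from above positive; 0 = flat towards the hob's +x (away from the robot). It may rest at any angle and is stiff to turn (about 0.12 N m); turning it does no harm.
- knob: Loose dial knob, upright on the counter, about 60 g. Round skirt 44 mm across, black with steel top, 20 mm high; on it a black bar grip 40 (its x) x 12 (its y) x 20 mm high; 40 mm in all. Origin: centre of underside, z up. White pointer stripe on the bar from centre to +x end. Its bore: see knob_bore.
- knob_bore (a point): Closed upper end of the knob's D-shaped bore (open below, 14 mm diameter, 16 mm deep, flat 3.8 mm from the axis on the knob's +x, pointer, side). It only goes over the spindle with the pointer on the side of the spindle's flat, within about 0.2 rad. It meets spindle_tip when the knob is fully home (underside then 7 mm above the hob's top, 2 mm when pressed in).
- cup: Red metal cup without handle, upturned (mouth down) on the hob's control strip over the spindle. 70 mm high, 58 mm across at the mouth (below), 53 mm at the closed end (above), wall 3 mm. Origin: centre of the mouth's rim plane (underside as it stands), z up towards the closed end. About 90 g.
- mat: Round cork mat fixed on the counter, 120 mm across, 4 mm thick. Origin: centre of its underside; its top is 4 mm higher.
- pot: Stainless saucepan on the hob's black glass, 144 mm across, 85 mm high, black handle 120 mm long along its +x. Bystander. Origin: centre of underside.
- shaker: Dark wooden salt mill, 48 mm across, 90 mm high. Bystander. Origin: centre of underside.
- jar: Amber glass jar with steel cap, 56 mm across, 85 mm high. Bystander. Origin: centre of underside.
- mug: Blue ceramic mug, 80 mm across, 90 mm high, handle on its +y side. Bystander. Origin: centre of underside.
- oil: Green glass bottle, 60 mm across, 200 mm high. Bystander. Origin: centre of underside.
- spoon: Wooden spoon lying on the counter nearer the robot, lying along its x. Bystander. Origin: underside.
Not all that is in view belongs to the job. There is more than one size of the cup; the one meant has the size given above.

How it is judged:
On the way:
1. the cup stands mouth down on the cork mat, let go (horizontal distance between cup and mat below 0.04 m and z of cup in the frame of mat between 0 and 0.009 m and angle between cup's own z axis and vertical below 0.1 rad and contact force between the fingers and cup below 0.05 N), for 0.2 s.
At the end, for the whole second after the job is handed in: Cup upright (0.1 rad) mouth down on the mat, centres within 40 mm, untouched, at rest; knob home on the spindle (bore end within 3 mm of the tip in height and sideways, upright within 0.12 rad, keyed within 0.35 rad); the arm still presses it, spindle at least 3.5 of 5 mm in (all of step 1 and linear speed of cup below 0.02 m/s and horizontal distance between knob_bore and spindle_tip below 0.003 m and z of knob_bore in the frame of spindle_tip between -0.003 and 0.003 m and angle between knob's own z axis and vertical below 0.12 rad and angle between the x axis of knob and the x axis of spindle_tip, either way round below 0.35 rad and value of joint press above 0.0035 m and contact force between any of the fingers, the arm and knob above 1 N); the arm keeps its last pose, push and grip.
It fails at once if the pot is moved by more than 40 mm or knocked over (distance of pot from where it was at the start of the episode above 0.04 m or angle between pot's own z axis and vertical above 0.6 rad).
It fails at once if salt mill, jar or mug is moved by more than 40 mm or knocked over (distance of any of shaker, jar, mug from where it was at the start of the episode above 0.04 m or angle between any of shaker, jar, mug's own z axis and vertical above 0.6 rad).
It fails at once if bottle or spoon is moved by more than 40 mm or knocked over (distance of any of oil, spoon from where it was at the start of the episode above 0.04 m or angle between oil's own z axis and vertical above 0.6 rad).
It also fails if it takes over 64 s, if anything falls off the work surface, if the arm or the gripper's body presses on something with over 40 N, if the wrist force passes 120 N, or if a joint passes its speed limit or range.

### The arm

A 6-joint arm with a two-finger parallel gripper is mounted at the origin on the work surface. World frame = base frame: x ahead of the robot, y to its left, z up, the work surface at z = 0. Lengths are in m, angles in rad, forces in N, time in s.
With the tool pointing down it reaches from about 0.375 to 0.9 m from the base axis. Payload 3.1 kg.
Tool frame: the origin (TCP) lies midway between the tips of the shut fingers; the grasp point (between the pads) lies 19 mm behind it; x points along the fingers, z is the direction in which the jaws open and shut, and the axes are right-handed (so a half turn about x gives the same grasp; the last joint's range is limited). The gripper opens to 87 mm and grips with 3 to 60 N. Pads are 19 mm wide; open, the fingers measure 117 mm over their backs; the gripper's body (75 mm by 190 mm) begins 51 mm behind the grasp point.
Start: joints at [1.071, 0.527, 1.433, -0, 1.181, -0.178], TCP at [0.197, 0.593, 0.223] pointing down, gripper open.
Joint ranges: [-3.08, 3.08], [-0.75, 2.2], [0.22, 2.44], [-1.43, 4.57], [0, 2.65], [-2.85, 2.85]. Speed limits (rad/s): [2.79, 2.79, 3.14, 3.14, 3.14, 3.14].

### API

Orientations are given as a unit quaternion [x, y, z, w].
In Python, from rig import readout, imaging, robot gives the robot as it stands. The module is installed in compiled form; this text tells all that it offers.
- The arm moves only by the tool play_rows, never from a script. Its argument "rows" is text: rows parted by semicolons, each of 7 numbers parted by spaces: the turn, a rotation vector about the tool's x, y, z in rad, then the shift along the tool's x, y, z in mm, then the closure, from 0 (fully open) to 1 (shut). In form: ax ay az tx ty tz gripper; .... A call has 1 to 8 rows; each row shifts and turns the commanded pose from where the row before left it, along the tool's axes as they then stand; what a row does not reach is not made up. A row lasts 1/12 s, in which the tool goes at most 41.7 mm and 7.16 degrees, less where a joint would pass 70% of its speed; a pose out of reach is approached as far as the arm can. A call with a gripper value outside its range is refused whole. The fingers move at their own pace and stop on an object; "squeeze" is the grip in N (left out, the last holds). Time passes only in rows, so rows that do not move let the fingers close. It gives the time, the measured TCP pose, the force and the opening at its end, in the units of the state.
- readout.get_obs(): the state, without advancing time (a new reading comes with each control period).
- imaging.camera(name): name is "scene" or "top" or "wrist"; returns the picture (480x640x3 uint8, blue, green, red); there is no depth.
- imaging.camera_info(name): a dict with "K" (3x3 intrinsics, pixels), "world_to_cam" (4x4, takes a point from world to camera coordinates). Camera axes: x right, y down, z forward; pixel columns grow to the right and rows downward; lengths in m; the calibration is good to about 2 mm. A picture is of the moment at which its call begins: read the wrist's pose just before it. camera_info takes no time and is no camera call; for the wrist camera it gives the pose at the moment of the call.
- robot.hand_in(): hands the job in, once; it reports no verdict.
The state is a dict: "time": time; "q": joint angles; "joint_velocities": joint speeds; "joint_torque": joint torques, N m; "position": TCP position; "tool_rot": TCP orientation; "ft_force": force on the tool from outside, world axes, zero at the start; "moment": the same for the moment, N m; "grip_width": finger opening in m.
Only numpy, scipy, OpenCV 4.12 (cv2) and the standard library are available. Lean on these libraries where they do the work, as an engineer would, in place of code of your own. Each camera call takes 0.05 s, during which the arm holds its last target. There are 200 camera calls.

## Working session

There is one attempt and no reset: what is moved stays moved. The work goes in short steps, Python scripts to look and compute and a tool call to move; the robot and the scene stay as the last step left them, time stands still between calls to the robot, and variables do not carry over. Pictures are saved under pics/ and viewed, about 8 in all and at most 12, crops included, and the job is handed in when it is done.

Besides the shell and the picture viewer there is one more tool, called after "Emit:" by a JSON object that holds its "api" and its "payload", one argument or row to a line. play_rows: Moves the arm, as the interface text tells. Its arguments: {"type":"object","properties":{"rows":{"type":"string"},"squeeze":{"type":"number"}},"required":["rows"]}

```bash
mkdir -p pics
python3 - <<'E'
from rig import readout, imaging
import cv2, numpy as np
o=readout.get_obs(); print(o)
for n in("scene","top"):
    cv2.imwrite(f"pics/{n}0.png",imaging.camera(n)); i=imaging.camera_info(n); print(n,np.round(i["K"],1).tolist(),np.round(i["world_to_cam"],4).tolist())
E
```

```text
{'time': 0.0, 'q': array([ 1.07149267e+00,  5.28442261e-01,  1.43387582e+00,  7.35928023e-06,
        1.18137293e+00, -1.78504272e-01]), 'joint_velocities': array([-0.00115869,  0.00013012,  0.00094524,  0.00068942,  0.00070505,
        0.00081836]), 'joint_torque': array([-2.14448919e-03, -4.40050507e+01, -1.76587039e+01,  6.31278008e-02,
        5.84459945e-02, -1.73718490e-04]), 'position': array([0.19670512, 0.59248999, 0.22159473]), 'tool_rot': array([-0.41404252,  0.57410861,  0.41340616,  0.57276823]), 'ft_force': array([-0.44903789, -0.39764085, -0.62144134]), 'moment': array([ 0.00795127, -0.01058007, -0.02992445]), 'grip_width': 0.0873617298641505}
scene [[617.4, 0.0, 322.7], [0.0, 617.4, 239.1], [0.0, 0.0, 1.0]] [[-0.8755, 0.483, 0.0117, 0.4496], [0.323, 0.6032, -0.7292, -0.1218], [-0.3593, -0.6347, -0.6842, 2.0185], [0.0, 0.0, 0.0, 1.0]]
top [[514.1, 0.0, 325.8], [0.0, 514.1, 234.7], [0.0, 0.0, 1.0]] [[0.0155, -0.9999, 0.0057, 0.0041], [-0.9837, -0.0163, -0.1793, 0.5552], [0.1794, -0.0029, -0.9838, 1.1489], [0.0, 0.0, 0.0, 1.0]]
```

View pics/scene0.png

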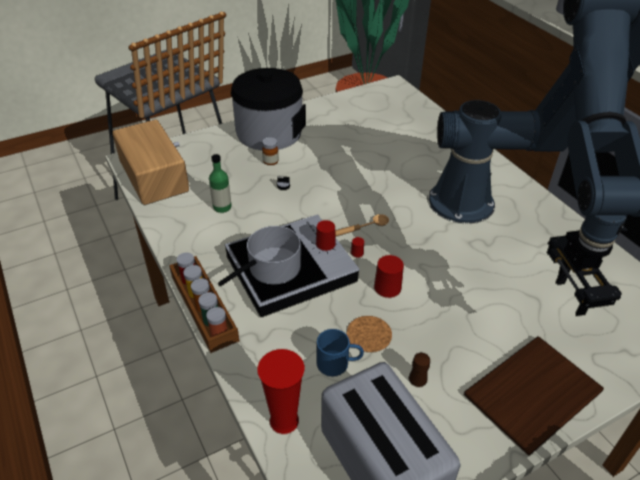

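View pics/top0.png

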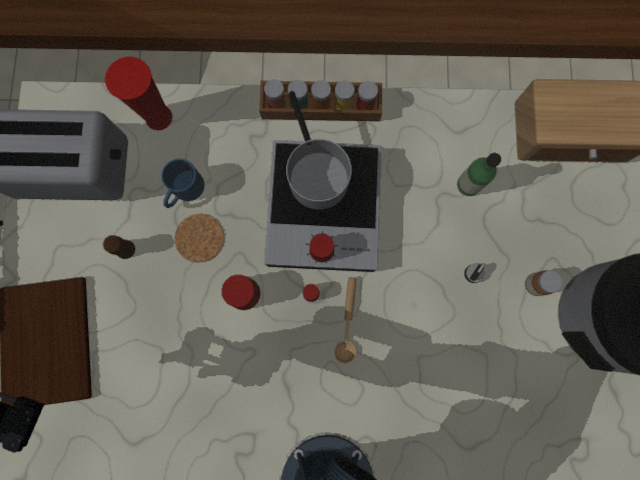

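Candidates for the cup, in the top image: red on the strip (321,247), larger red on the counter (240,292), small red (311,292) and tall red (135,80). I choose the one over the ticks on the strip. The knob is the black and steel disc with a white stripe at (474,272). The steel-capped jar at (545,283) is a bystander. Next, a close crop to check.

```bash
cat > h.py <<'E'
from rig import readout, imaging
import cv2, numpy as np
from scipy.spatial.transform import Rotation as R
def ray(n,u,v,z,info=None):
    i=info or imaging.camera_info(n); T=np.array(i["world_to_cam"]); d=T[:3,:3].T@np.linalg.solve(i["K"],[u,v,1]); c=-T[:3,:3].T@T[:3,3]
    return c+d*(z-c[2])/d[2]
def proj(n,p,info=None):
    i=info or imaging.camera_info(n); T=np.array(i["world_to_cam"]); q=np.array(i["K"])@(T[:3,:3]@np.array(p)+T[:3,3]); return q[:2]/q[2]
E
python3 - <<'E'
from h import *
a=cv2.imread("pics/top0.png"); s=cv2.imread("pics/scene0.png")
f=lambda im,x,y,w,h,k: cv2.resize(im[y:y+h,x:x+w],None,fx=k,fy=k,interpolation=cv2.INTER_CUBIC)
A=f(a,260,220,130,60,6)[:, :400*2][:, :780]
B=np.hstack([f(a,455,250,40,40,6),f(a,170,205,60,60,4),f(s,300,210,50,40,6)])[:, :780]
B=cv2.copyMakeBorder(B,0,0,0,780-B.shape[1],0)
cv2.imwrite("pics/c0.png",np.vstack([A,B])); print(A.shape,B.shape)
print(ray("top",321,242,.13),ray("top",474,272,.02),ray("top",200,238,.004))
print("hob corners",[ray("top",u,v,.06).round(3) for u,v in((266,267),(378,268),(274,143),(380,145))])
E
```

```text
(360, 780, 3) (240, 780, 3)
[0.52437491 0.02340929 0.13      ] [ 0.47685814 -0.33890082  0.02      ] [0.55048119 0.31686395 0.004     ]
hob corners [array([0.476, 0.149, 0.06 ]), array([ 0.478, -0.108,  0.06 ]), array([0.774, 0.14 , 0.06 ]), array([ 0.774, -0.113,  0.06 ])]
```

View pics/c0.png

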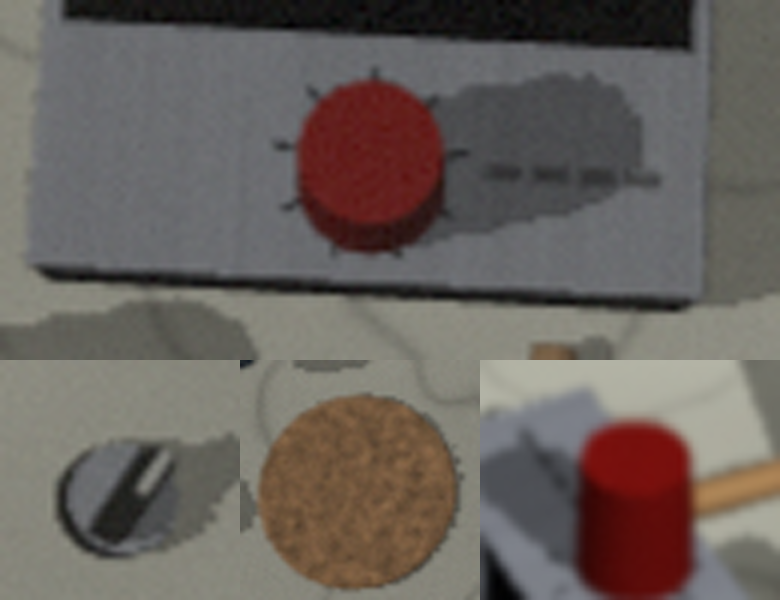

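```bash
cat >> h.py <<'E'
def plan(target,zdir,tilt=True):
    """turn (rotvec) to tool x down & jaw axis along zdir (nearest half turn), and shift in tool axes AFTER the turn"""
    o=readout.get_obs(); r=R.from_quat(o["tool_rot"]); z=np.array([*zdir,0.]); z/=np.linalg.norm(z)
    if z@r.apply([0,0,1])<0: z=-z
    x=np.array([0,0,-1.]); t=R.from_matrix(np.c_[x,np.cross(z,x),z])
    print("t",o["time"],"pos",o["position"].round(4),"q",o["q"].round(2),"F",o["ft_force"].round(1),"w",round(o["grip_width"],4))
    print("turn rad",(r.inv()*t).as_rotvec().round(4),"shift mm",(t.inv().apply(np.array(target)-o["position"])*1000).round(1))
E
python3 - <<'E'
from h import *
print(R.from_quat(readout.get_obs()["tool_rot"]).as_matrix().round(3))
cup=ray("top",321.7,245.2,.13); print("cup",cup)
# model check: project cup outlines
for c in (cup,):
  print("mouth px",proj("top",[c[0],c[1],.06]), "scene top,bottom",proj("scene",[c[0],c[1],.13]),proj("scene",[c[0],c[1],.06]))
print("knob",ray("top",474.5,272.5,.018),"mat",ray("top",170+360/4-60+0.,205+132/4,.004), ray("top",199.5,238,.004))
k0=ray("top",455+100/6,250+172/6,.04);k1=ray("top",455+165/6,250+97/6,.04);print("bar",k0,k1,np.arctan2(*(k1-k0)[1::-1]))
print("hobfront",ray("top",260+30/6,220+265/6,.06),ray("top",260+703/6,220+300/6,.06))
plan([cup[0],cup[1],.2],(0,1))
E
```

```text
[[-0.001 -0.949  0.315]
 [-0.002  0.315  0.949]
 [-1.     0.    -0.002]]
cup [0.51737174 0.02177203 0.13      ]
mouth px [321.76568391 250.04763574] scene top,bottom [325.7838587 226.1266279] [325.41529585 244.20326464]
knob [ 0.47591465 -0.34063117  0.018     ] mat [0.55048119 0.31686395 0.004     ] [0.55046124 0.3180709  0.004     ]
bar [ 0.45897783 -0.3270421   0.04      ] [ 0.48856601 -0.35336456  0.04      ] -0.7270547335350781
hobfront [0.48259323 0.15105977 0.06      ] [ 0.4733438  -0.10562825  0.06      ]
t 0.1 pos [0.1967 0.5925 0.2217] q [ 1.07  0.53  1.43  0.    1.18 -0.18] F [-0.3 -0.2 -0.2] w 0.0871
turn rad [-0.3208 -0.0019 -0.0007] shift mm [  21.7 -320.7 -570.8]
```

Emit:
{"api": "play_rows", "payload": {
  "rows": "-0.107 0 0 0 0 0 0;-0.107 0 0 0 0 0 0;-0.107 0 0 0 0 0 0;0 0 0 0 -16 -28.5 0;0 0 0 0 -16 -28.5 0;0 0 0 0 -16 -28.5 0;0 0 0 0 -16 -28.5 0;0 0 0 0 -16 -28.5 0"
}}

```text
time: 0.77
position: [0.2772, 0.4491, 0.2221]
tool_rot: [0.5, -0.5, -0.5, -0.499]
ft_force: [0.5, 0.8, 0.6]
grip_width: 0.0871
```

Emit:
{"api": "play_rows", "payload": {
  "rows": "0 0 0 0 -16 -28.5 0;0 0 0 0 -16 -28.5 0;0 0 0 0 -16 -28.5 0;0 0 0 0 -16 -28.5 0;0 0 0 0 -16 -28.5 0;0 0 0 0 -16 -28.5 0;0 0 0 0 -16 -28.5 0;0 0 0 0 -16 -28.5 0"
}}

```text
time: 1.43
position: [0.4053, 0.2211, 0.2224]
tool_rot: [-0.5, 0.5, 0.5, 0.5]
ft_force: [1.0, 0.0, 0.5]
grip_width: 0.087
```

Emit:
{"api": "play_rows", "payload": {
  "rows": "0 0 0 0 -16 -28.5 0;0 0 0 0 -16 -28.5 0;0 0 0 0 -16 -28.5 0;0 0 0 0 -16 -28.5 0;0 0 0 0 -16 -28.5 0;0 0 0 0 -16 -28.5 0;0 0 0 0 0 0 0"
}}

```text
time: 2.02
position: [0.5052, 0.0468, 0.2227]
tool_rot: [-0.501, 0.501, 0.497, 0.502]
ft_force: [1.4, 0.6, -0.6]
grip_width: 0.0869
```

Run:
```python
from h import *
plan([.5174,.0218,.2],(0,1))
i=imaging.camera_info("wrist"); im=imaging.camera("wrist"); cv2.imwrite("pics/w1.png",im)
print(i["K"],np.linalg.inv(i["world_to_cam"]).round(3)); print(proj("wrist",[.5174,.0218,.13],i))
```

```text
t 2.0167 pos [0.5052 0.0468 0.2227] q [-0.13  0.37  1.73 -0.    1.04 -1.69] F [ 1.4  0.6 -0.6] w 0.0869
turn rad [-0.0045 -0.0027  0.0044] shift mm [ 22.7 -12.2 -25. ]
[[368.90889999   0.         313.81888692]
 [  0.         368.90889999 239.40724984]
 [  0.           0.           1.        ]] [[ 0.005  0.966  0.26   0.435]
 [ 1.    -0.004 -0.005  0.048]
 [-0.003  0.26  -0.966  0.384]
 [ 0.     0.     0.     1.   ]]
[279.8829916 257.8767745]
```

View pics/w1.png

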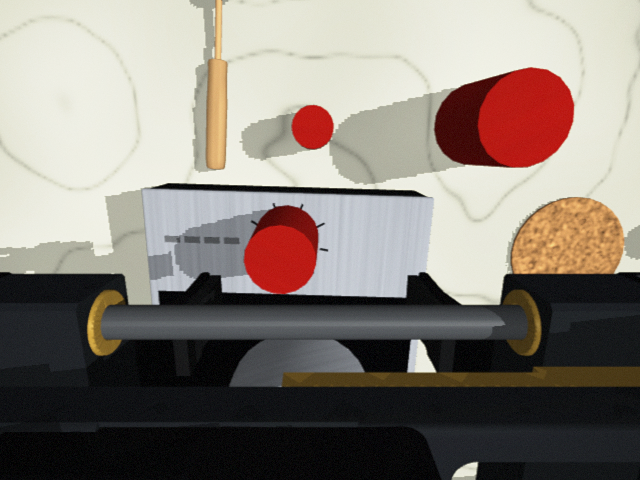

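The wrist picture shows the cup's closed end at (281,259), against (280,258) predicted, so the cup's position is confirmed. Now the grasp.

Emit:
{"api": "play_rows", "payload": {
  "rows": "0 0 0 0 -12 -25 0;0 0 0 30 0 0 0;0 0 0 30 0 0 0;0 0 0 30 0 0 0;0 0 0 30 0 0 0;0 0 0 8 0 0 0;0 0 0 0 0 0 0"
}}

```text
time: 2.65
position: [0.5106, 0.0278, 0.0924]
tool_rot: [-0.498, 0.501, 0.502, 0.498]
ft_force: [-0.3, -0.2, 0.6]
grip_width: 0.0874
```

Emit:
{"api": "play_rows", "payload": {
  "rows": "0 0 0 0 0 0 0.6;0 0 0 0 0 0 0.6;0 0 0 0 0 0 0.6;0 0 0 0 0 0 0.6;0 0 0 0 0 0 0.6;0 0 0 0 0 0 0.6",
  "squeeze": 15
}}

```text
time: 3.15
position: [0.5137, 0.0264, 0.0954]
tool_rot: [0.501, -0.5, -0.499, -0.5]
ft_force: [0.1, -0.5, 1.0]
grip_width: 0.0545
```

Emit:
{"api": "play_rows", "payload": {
  "rows": "0 0 0 -20 0 0 0.6;0 0 0 -20 0 0 0.6;0 0 0 -20 0 0 0.6;0 0 0 0 0 0 0.6"
}}

```text
time: 3.48
position: [0.5155, 0.0264, 0.1578]
tool_rot: [0.502, -0.498, -0.498, -0.501]
ft_force: [-0.3, -1.2, -0.6]
grip_width: 0.0542
```

Run:
```python
from h import *
plan([.5505,.3175,.154],(0,1))
cv2.imwrite("pics/t2.png",imaging.camera("scene")[180:420,240:480])
plan([.5505,.3175,.154],(0,1))
```

```text
t 3.4833 pos [0.5155 0.0264 0.1578] q [-0.17  0.47  1.77  0.    0.89 -1.74] F [-0.3 -1.2 -0.6] w 0.0542
turn rad [ 0.0002 -0.001   0.0072] shift mm [  3.8 -35.  291.1]
t 3.5333 pos [0.5145 0.0265 0.1562] q [-0.17  0.48  1.78  0.    0.88 -1.74] F [ 0.  -0.1 -2.2] w 0.054
turn rad [ 0.0002 -0.0007  0.0047] shift mm [  2.2 -36.  291. ]
```

Emit:
{"api": "play_rows", "payload": {
  "rows": "0 0 0 0 -4 32 0.6;0 0 0 0 -4 32 0.6;0 0 0 0 -4 32 0.6;0 0 0 0 -4 32 0.6;0 0 0 0 -4 33 0.6;0 0 0 0 -4 33 0.6;0 0 0 0 -4 33 0.6;0 0 0 0 -4 33 0.6"
}}

```text
time: 4.2
position: [0.5439, 0.288, 0.1526]
tool_rot: [-0.5, 0.501, 0.501, 0.499]
ft_force: [0.8, 0.5, -1.5]
grip_width: 0.0541
```

Emit:
{"api": "play_rows", "payload": {
  "rows": "0 0 0 20 -4 31 0.6;0 0 0 30 0 0 0.6;0 0 0 30 0 0 0.6;0 0 0 25 0 0 0.6;0 0 0 0 0 0 0.6;0 0 0 0 0 0 0.6"
}}

```text
time: 4.7
position: [0.5469, 0.3169, 0.0469]
tool_rot: [-0.499, 0.502, 0.501, 0.498]
ft_force: [0.2, 0.2, -0.9]
grip_width: 0.0541
```

Run:
```python
from h import *
plan([.5505,.3175,.039],(0,1))
im=np.hstack([cv2.resize(imaging.camera("scene")[280:400,310:470],None,fx=2.5,fy=2.5),cv2.resize(imaging.camera("top")[180:300,130:290],None,fx=2.5,fy=2.5)])
cv2.imwrite("pics/m3.png",im)
plan([.5505,.3175,.039],(0,1))
```

```text
t 4.7 pos [0.5469 0.3169 0.0469] q [ 0.35  0.77  1.53  0.    0.85 -1.22] F [ 0.2  0.2 -0.9] w 0.0541
turn rad [ 0.0002 -0.0021 -0.0059] shift mm [ 7.9 -3.6  0.6]
t 4.8 pos [0.5498 0.3178 0.0502] q [ 0.35  0.76  1.53  0.    0.85 -1.22] F [ 0.1 -0.1 -0.7] w 0.054
turn rad [-0.0001  0.0005  0.0012] shift mm [11.2 -0.7 -0.3]
```

View pics/m3.png

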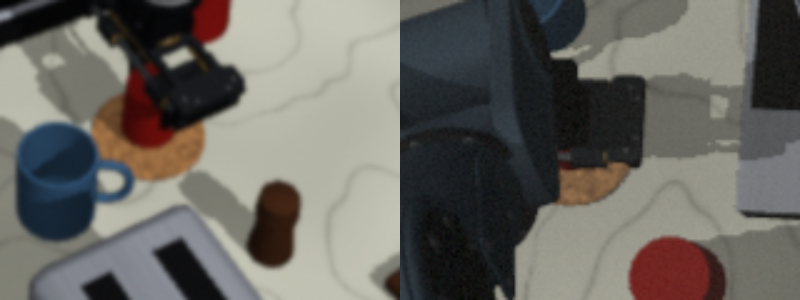

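The cup hangs upright just above the cork, and the mug and mill are clear. Lower gently until there is contact.

Emit:
{"api": "play_rows", "payload": {
  "rows": "0 0 0 4 0 0 0.6;0 0 0 3 0 0 0.6;0 0 0 1 0 0 0.6;0 0 0 0 0 0 0.6"
}}

```text
time: 5.13
position: [0.5493, 0.3176, 0.0421]
tool_rot: [-0.5, 0.5, 0.5, 0.5]
ft_force: [-0.2, -0.3, -1.6]
grip_width: 0.0539
```

Emit:
{"api": "play_rows", "payload": {
  "rows": "0 0 0 1 0 0 0.6;0 0 0 1 0 0 0.6;0 0 0 0 0 0 0.6"
}}

```text
time: 5.38
position: [0.5491, 0.3177, 0.0396]
tool_rot: [0.5, -0.5, -0.5, -0.5]
ft_force: [0.2, -0.5, -0.6]
grip_width: 0.054
```

Emit:
{"api": "play_rows", "payload": {
  "rows": "0 0 0 1 0 0 0.6;0 0 0 0 0 0 0.6;0 0 0 0 0 0 0.6"
}}

```text
time: 5.63
position: [0.5491, 0.3177, 0.0394]
tool_rot: [0.5, -0.5, -0.5, -0.5]
ft_force: [-2.2, -0.7, 5.2]
grip_width: 0.0536
```

Emit:
{"api": "play_rows", "payload": {
  "rows": "0 0 0 1 0 0 0.6;0 0 0 0 0 0 0.6;0 0 0 0 0 0 0.6"
}}

```text
time: 5.88
position: [0.5491, 0.3177, 0.0394]
tool_rot: [0.5, -0.5, -0.5, -0.5]
ft_force: [-3.4, -1.2, 11.4]
grip_width: 0.0541
```

Contact: 11 N at z 0.039, which matches the expected cup on mat height. Release and lift.

Emit:
{"api": "play_rows", "payload": {
  "rows": "0 0 0 -1 0 0 0.6;0 0 0 0 0 0 0;0 0 0 0 0 0 0;0 0 0 0 0 0 0;0 0 0 0 0 0 0;0 0 0 0 0 0 0;0 0 0 0 0 0 0"
}}

```text
time: 6.47
position: [0.5491, 0.3177, 0.0382]
tool_rot: [-0.5, 0.5, 0.5, 0.5]
ft_force: [0.1, 0.3, 0.1]
grip_width: 0.0834
```

Emit:
{"api": "play_rows", "payload": {
  "rows": "0 0 0 -20 0 0 0;0 0 0 -35 0 0 0;0 0 0 -35 0 0 0;0 0 0 -35 0 0 0;0 0 0 -35 0 0 0;0 0 0 -20 0 0 0;0 0 0 0 0 0 0"
}}

```text
time: 7.05
position: [0.5523, 0.319, 0.2247]
tool_rot: [-0.502, 0.496, 0.498, 0.504]
ft_force: [-0.9, -0.1, 1.0]
grip_width: 0.0868
```

Run:
```python
from h import *
# toward a viewpoint of the spindle, then knob; jaw axis along knob y (yaw-0.7 +90deg)
plan([.53,.02,.22],(0,1))
plan([.4759,-.3406,.22],(np.sin(.7),np.cos(.7)))
```

```text
t 7.05 pos [0.5523 0.319  0.2247] q [ 0.35  0.54  1.41  0.    1.19 -1.22] F [-0.9 -0.1  1. ] w 0.0868
turn rad [0.0004 0.0041 0.0111] shift mm [   4.7   22.3 -299. ]
t 7.05 pos [0.5523 0.319  0.2247] q [ 0.35  0.54  1.41  0.    1.19 -1.22] F [-0.9 -0.1  1. ] w 0.0868
turn rad [0.7004 0.0078 0.0092] shift mm [   4.7 -366.5 -553.7]
```

Emit:
{"api": "play_rows", "payload": {
  "rows": "0 0 0 0 2 -37 0;0 0 0 0 2 -37 0;0 0 0 0 3 -37 0;0 0 0 0 3 -37 0;0 0 0 0 3 -37 0;0 0 0 0 3 -37 0;0 0 0 0 3 -37 0;0 0 0 0 3 -37 0"
}}

```text
time: 7.72
position: [0.526, 0.0202, 0.2175]
tool_rot: [-0.5, 0.5, 0.501, 0.5]
ft_force: [0.8, -1.0, -0.5]
grip_width: 0.0869
```

Emit:
{"api": "play_rows", "payload": {
  "rows": "0 0 0 25 0 0 0;0 0 0 25 0 0 0;0 0 0 0 0 0 0;0 0 0 0 0 0 0;0 0 0 0 0 0 0"
}}

```text
time: 8.13
position: [0.5274, 0.022, 0.1687]
tool_rot: [-0.5, 0.5, 0.5, 0.5]
ft_force: [-0.3, 0.0, -0.3]
grip_width: 0.0872
```

Run:
```python
from h import *
plan([.5174,.022,.22],(0,1))
i=imaging.camera_info("wrist"); im=imaging.camera("wrist"); cv2.imwrite("pics/w4.png",im)
u=proj("wrist",[.517,.022,.083],i);print(u, np.linalg.inv(i["world_to_cam"])[:3,3])
x,y=np.round(u-[35,30]).astype(int);print(x,y)
c=cv2.resize(im[y:y+60,x:x+70],None,fx=10,fy=10,interpolation=cv2.INTER_CUBIC);cv2.imwrite("pics/w4c.png",c)
```

```text
t 8.1333 pos [0.5274 0.022  0.1687] q [-0.17  0.47  1.73  0.    0.94 -1.74] F [-0.3  0.  -0.3] w 0.0872
turn rad [ 0.0008  0.     -0.0001] shift mm [-51.3  10.    0. ]
[314.02559735 230.11157056] [0.45832592 0.0219954  0.33037382]
279 200
```

View pics/w4c.png

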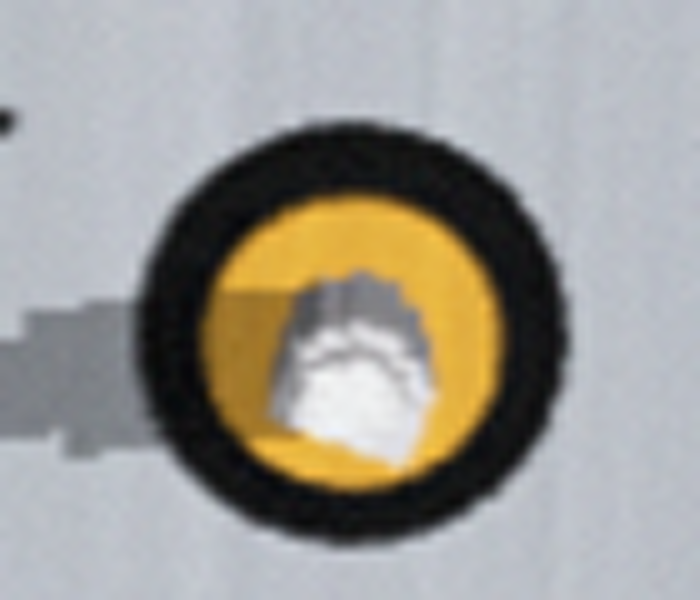

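The crop shows the bare spindle inside its brass collar, collar centre near (314,234) in the full picture. The flat faces image-down and slightly left, so away from the robot and a bit to -y. I'll fit the D model to the silhouette for the yaw.

```bash
cat > fit.py <<'E'
from h import *
from scipy.optimize import differential_evolution
im=cv2.imread("pics/w4.png"); i=imaging.camera_info("wrist"); S=10; x0,y0=279,200
hsv=cv2.cvtColor(cv2.resize(im[y0:y0+60,x0:x0+70],None,fx=S,fy=S,interpolation=cv2.INTER_CUBIC),cv2.COLOR_BGR2HSV)
yy,xx=np.mgrid[:600,:700]; roi=np.hypot(xx-352,yy-342)<145
m=((hsv[...,1]<90)&(hsv[...,2]>70)&roi).astype(np.uint8)
def D(r,a,n=60):
    t=np.linspace(-np.pi,np.pi,n); p=np.c_[np.minimum(r*np.cos(t),.003),r*np.sin(t)]
    return p@np.array([[np.cos(a),np.sin(a)],[-np.sin(a),np.cos(a)]])
def mask(x,y,a):
    o=np.zeros(m.shape,np.uint8)
    for r,z0,z1 in((.006,.063,.080),(.0045,.080,.083)):
        P=[(proj("wrist",[x+q[0],y+q[1],z],i)+.5-[x0,y0])*S for z in(z0,z1) for q in D(r,a)]
        cv2.fillConvexPoly(o,cv2.convexHull(np.int32(P)),1)
    return o
cost=lambda p:float((mask(*p)!=m).sum())
r=differential_evolution(cost,[(.51,.525),(.015,.03),(-np.pi,np.pi)],maxiter=25,popsize=10,seed=1)
print(r.x,r.fun,m.sum()); 
for a in np.arange(-.7,.2,.1): print(round(a,2),cost([r.x[0],r.x[1],a]))
print("collar",ray("wrist",x0+35.2-.5,y0+34.2-.5,.063,i))
a,b=[ray("wrist",x0+u/10-.5,y0+v/10-.5,.083,i) for u,v in((285,425),(405,468))]; d=b-a; print("edge yaw",np.arctan2(-d[0],d[1]))
E
python3 fit.py
```

```text
[0.52392907 0.02259988 2.26706783] 5118.0 23518
-0.7 10197.0
-0.6 10117.0
-0.5 10060.0
-0.4 9966.0
-0.3 9948.0
-0.2 9840.0
-0.1 9772.0
-0.0 9641.0
0.1 9443.0
collar [0.525294   0.02180754 0.063     ]
edge yaw -0.3553495086378872
```

```bash
sed -i 's/(.51,.525),(.015,.03),(-np.pi,np.pi)\]/(.519,.531),(.016,.028),(-1,.4)]/' fit.py
cat >> fit.py <<'E'
v=cv2.resize(im[y0:y0+60,x0:x0+70],None,fx=S,fy=S,interpolation=cv2.INTER_CUBIC)
for k,c in((m,(0,0,255)),(mask(*r.x),(0,255,0))): cv2.drawContours(v,cv2.findContours(k,0,1)[0],-1,c,1)
cv2.imwrite("pics/fit.png",cv2.resize(v[230:500,220:480],None,fx=2,fy=2))
E
python3 fit.py
```

```text
[ 0.52574937  0.02186779 -0.34065796] 4185.0 23518
-0.7 4836.0
-0.6 4570.0
-0.5 4407.0
-0.4 4212.0
-0.3 4252.0
-0.2 4386.0
-0.1 4543.0
-0.0 4665.0
0.1 4913.0
collar [0.525294   0.02180754 0.063     ]
edge yaw -0.3553495086378872
```

View pics/fit.png

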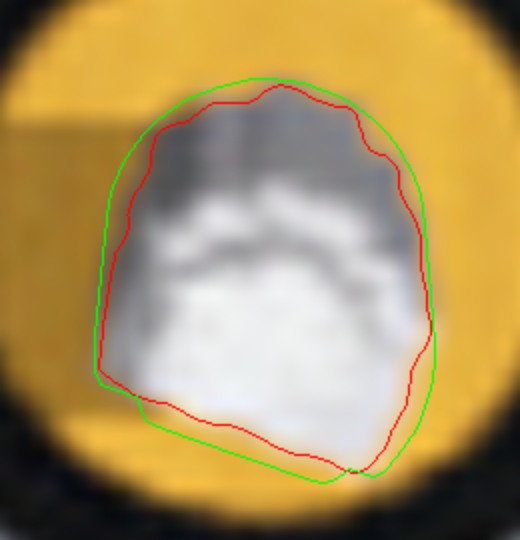

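Model fit: spindle at (0.5255, 0.0219), flat at yaw about -0.35 rad; the flat edge read by hand gives -0.355. Now over to the knob.

Emit:
{"api": "play_rows", "payload": {
  "rows": "0 0 0 -30 0 0 0;0 0 0 -30 0 0 0;0 0 0 0 4 -36 0;0 0 0 0 4 -36 0;0 0 0 0 4 -36 0;0 0 0 0 4 -36 0;0 0 0 0 4 -36 0;0 0 0 0 4 -36 0"
}}

```text
time: 8.85
position: [0.5037, -0.1956, 0.2303]
tool_rot: [0.502, -0.499, -0.499, -0.5]
ft_force: [0.5, 0.2, 0.3]
grip_width: 0.087
```

Emit:
{"api": "play_rows", "payload": {
  "rows": "0 0 0 0 4 -36 0;0 0 0 0 4 -36 0;0 0 0 0 4 -36 0;0 0 0 0 4 -36 0;0.117 0 0 20 0 0 0;0.117 0 0 20 0 0 0;0.117 0 0 0 0 0 0;0.117 0 0 0 0 0 0"
}}

```text
time: 9.52
position: [0.4872, -0.3379, 0.1884]
tool_rot: [-0.369, 0.603, 0.369, 0.603]
ft_force: [0.4, -1.1, 0.6]
grip_width: 0.0871
```

Emit:
{"api": "play_rows", "payload": {
  "rows": "0.116 0 0 0 0 0 0;0.116 0 0 0 0 0 0;0 0 0 20 0 0 0;0 0 0 0 0 0 0;0 0 0 0 0 0 0;0 0 0 0 0 0 0"
}}

```text
time: 10.02
position: [0.4879, -0.3384, 0.1696]
tool_rot: [-0.299, 0.641, 0.298, 0.641]
ft_force: [0.0, -1.2, 0.2]
grip_width: 0.0871
```

Run:
```python
from h import *
plan([.4759,-.3406,.15],(np.sin(.7),np.cos(.7)))
i=imaging.camera_info("wrist"); im=imaging.camera("wrist"); cv2.imwrite("pics/w5.png",im)
np.save("w5.npy",np.array(i["world_to_cam"]))
u=proj("wrist",[.476,-.3406,.02],i);print(u)
print("jar",ray("top",536,286,0))
x,y=np.round(u-[50,40]).astype(int);print(x,y)
c=cv2.resize(im[y:y+80,x:x+100],None,fx=7,fy=7,interpolation=cv2.INTER_CUBIC);cv2.imwrite("pics/w5c.png",c)
```

```text
t 10.0167 pos [ 0.4879 -0.3384  0.1696] q [-0.79  0.55  1.57 -0.    1.02 -1.67] F [ 0.  -1.2  0.2] w 0.0871
turn rad [ 0.0013 -0.0002  0.0014] shift mm [19.6  7.7 -9.4]
[302.7199859  215.83470717]
jar [ 0.44787298 -0.49221059  0.        ]
253 176
```

View pics/w5c.png

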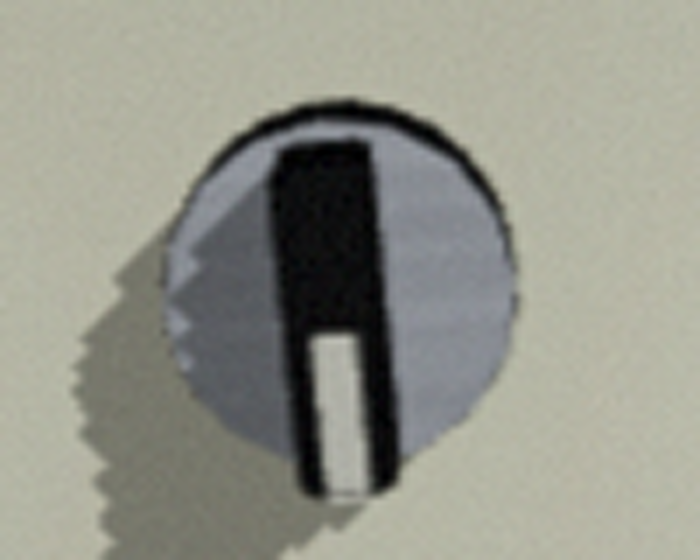

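The crop shows the knob with its bar almost along the image column. The white stripe runs from the centre (300,223) to the pointer end (303,246), and the steel disc centre is near (301,218).

Run:
```python
from h import *
i=dict(imaging.camera_info("wrist"))
f=lambda u,v,z: ray("wrist",253+u/7-.5,176+v/7-.5,z,i)
c,e,d=f(333,333,.04),f(348,497,.04),f(340,293,.02)
a=np.arctan2(e[1]-c[1],e[0]-c[0]); print("stripe centre",c,"end",e,"len",np.linalg.norm(e-c),"yaw",a,"disc",d)
print("side edges yaw",[np.arctan2(*(f(*q,.04)-f(*p,.04))[1::-1]) for p,q in(((274,190),(300,465)),((372,190),(398,465)))], "mid from end",e-.02*np.array([np.cos(a),np.sin(a),0]))
k=(c+d)/2; plan([k[0],k[1],.15],(-np.sin(a),np.cos(a)))
```

```text
stripe centre [ 0.47662752 -0.34332697  0.04      ] end [ 0.49269735 -0.35479387  0.04      ] len 0.019741566998964885 yaw -0.6197733417280626 disc [ 0.47622959 -0.34282166  0.02      ]
side edges yaw [np.float64(-0.6212856242078066), np.float64(-0.6115807618949187)] mid from end [ 0.47641715 -0.34317686  0.04      ]
t 10.0667 pos [ 0.4879 -0.3386  0.1697] q [-0.79  0.55  1.57 -0.    1.02 -1.67] F [-0.5  0.1  0.4] w 0.087
turn rad [-0.0791 -0.0003  0.0019] shift mm [ 19.7   6.7 -10.3]
```

Emit:
{"api": "play_rows", "payload": {
  "rows": "-0.079 0 0 0 7 -10 0;0 0 0 35 0 0 0;0 0 0 35 0 0 0;0 0 0 30 0 0 0;0 0 0 25 0 0 0;0 0 0 10 0 0 0;0 0 0 0 0 0 0;0 0 0 0 0 0 0"
}}

```text
time: 10.73
position: [0.476, -0.342, 0.0342]
tool_rot: [-0.324, 0.629, 0.323, 0.629]
ft_force: [-0.3, -0.2, 0.8]
grip_width: 0.087
```

Run:
```python
from h import *
plan([.4765,-.3431,.0225],(np.sin(.62),np.cos(.62)))
```

```text
t 10.7333 pos [ 0.476  -0.342   0.0342] q [-0.81  0.74  1.67 -0.    0.73 -1.76] F [-0.3 -0.2  0.8] w 0.087
turn rad [-0.0006 -0.0002  0.001 ] shift mm [11.7 -1.  -0.6]
```

Emit:
{"api": "play_rows", "payload": {
  "rows": "0 0 0 8 -1 -1 0;0 0 0 3.5 0 0 0;0 0 0 0 0 0 0.9;0 0 0 0 0 0 1;0 0 0 0 0 0 1;0 0 0 0 0 0 1;0 0 0 0 0 0 1;0 0 0 0 0 0 1",
  "squeeze": 40
}}

```text
time: 11.4
position: [0.4757, -0.3429, 0.0222]
tool_rot: [-0.323, 0.629, 0.323, 0.629]
ft_force: [-1.1, 0.6, 0.4]
grip_width: 0.0551
```

Emit:
{"api": "play_rows", "payload": {
  "rows": "0 0 0 0 0 0 1;0 0 0 0 0 0 1;0 0 0 0 0 0 1"
}}

```text
time: 11.65
position: [0.4757, -0.3429, 0.022]
tool_rot: [-0.323, 0.629, 0.323, 0.629]
ft_force: [-0.1, 0.6, -0.0]
grip_width: 0.0349
```

Emit:
{"api": "play_rows", "payload": {
  "rows": "0 0 0 0 0 0 1;0 0 0 0 0 0 1;0 0 0 0 0 0 1;0 0 0 0 0 0 1;0 0 0 0 0 0 1;0 0 0 0 0 0 1"
}}

```text
time: 12.15
position: [0.4757, -0.3428, 0.022]
tool_rot: [-0.323, 0.629, 0.323, 0.629]
ft_force: [0.8, 0.3, -0.9]
grip_width: 0.0116
```

Emit:
{"api": "play_rows", "payload": {
  "rows": "0 0 0 -10 0 0 1;0 0 0 -30 0 0 1;0 0 0 -35 0 0 1;0 0 0 -35 0 0 1;0 0 0 -30 0 0 1;0 0 0 -10 0 0 1;0 0 0 0 0 0 1;0 0 0 0 0 0 1"
}}

```text
time: 12.82
position: [0.4754, -0.3425, 0.1721]
tool_rot: [-0.323, 0.629, 0.323, 0.629]
ft_force: [-0.3, 0.5, -1.2]
grip_width: 0.0116
```

Run:
```python
from h import *
a=-.35
plan([.5255,.0219,.17],(-np.sin(a),np.cos(a)))
im=imaging.camera("wrist"); s=imaging.camera("scene")
cv2.imwrite("pics/g6.png",np.hstack([cv2.resize(im,(480,360)),cv2.resize(s[120:240,220:327],(320,360))]))
```

```text
t 12.8167 pos [ 0.4754 -0.3425  0.1721] q [-0.81  0.54  1.58 -0.    1.02 -1.77] F [-0.3  0.5 -1.2] w 0.0116
turn rad [-2.708e-01 -0.000e+00  1.000e-04] shift mm [  2.1  77.9 359.5]
```

View pics/g6.png

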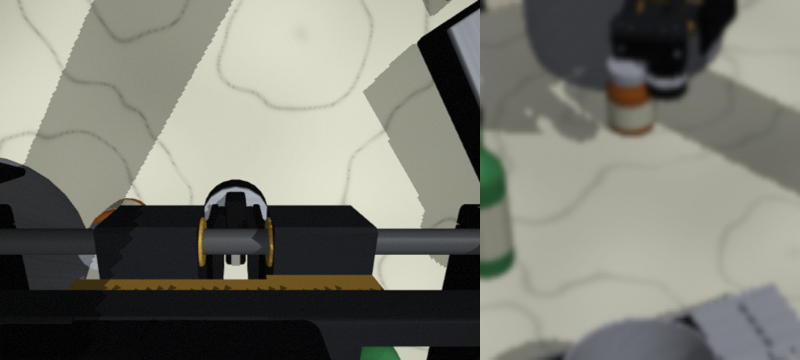

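The knob is held: opening 11.6 mm, upright, pointer away from the hand. Now turn it to -0.35 rad and carry it over the spindle.

Emit:
{"api": "play_rows", "payload": {
  "rows": "-0.09 0 0 0 0 0 1;-0.09 0 0 0 0 0 1;-0.091 0 0 0 0 0 1;0 0 0 0 8 36 1;0 0 0 0 8 36 1;0 0 0 0 8 36 1;0 0 0 0 8 36 1;0 0 0 0 8 36 1"
}}

```text
time: 13.58
position: [0.4983, -0.1579, 0.1697]
tool_rot: [-0.403, 0.58, 0.407, 0.579]
ft_force: [0.8, -0.3, -1.0]
grip_width: 0.0121
```

Emit:
{"api": "play_rows", "payload": {
  "rows": "0 0 0 0 8 36 1;0 0 0 0 8 36 1;0 0 0 0 8 36 1;0 0 0 0 8 36 1;0 0 0 0 7 35 1;0 0 0 30 0 0 1;0 0 0 20 0 0 1;0 0 0 0 0 0 1"
}}

```text
time: 14.25
position: [0.5201, 0.0231, 0.117]
tool_rot: [-0.403, 0.582, 0.409, 0.576]
ft_force: [-0.8, -0.4, 0.3]
grip_width: 0.0115
```

Emit:
{"api": "play_rows", "payload": {
  "rows": "0 0 0 0 0 0 1;0 0 0 0 0 0 1;0 0 0 0 0 0 1;0 0 0 0 0 0 1"
}}

```text
time: 14.58
position: [0.5252, 0.0208, 0.1229]
tool_rot: [-0.406, 0.579, 0.405, 0.58]
ft_force: [-0.8, 0.5, -0.4]
grip_width: 0.0118
```

Run:
```python
from h import *
a=-.35
plan([.5246,.0222,.112],(-np.sin(a),np.cos(a)))
```

```text
t 14.5833 pos [0.5252 0.0208 0.1229] q [-0.17  0.54  1.78 -0.    0.82 -1.39] F [-0.8  0.5 -0.4] w 0.0118
turn rad [-0.0008  0.0003  0.0019] shift mm [10.9  1.1  1.1]
```

Emit:
{"api": "play_rows", "payload": {
  "rows": "0 0 0 5 1 1 1;0 0 0 5 0 0 1;0 0 0 3 0 0 1;0 0 0 3 0 0 1;0 0 0 0 0 0 1;0 0 0 0 0 0 1"
}}

```text
time: 15.08
position: [0.5237, 0.0228, 0.1057]
tool_rot: [-0.405, 0.58, 0.406, 0.579]
ft_force: [-0.3, 0.5, -0.7]
grip_width: 0.0114
```

Emit:
{"api": "play_rows", "payload": {
  "rows": "0 0 0 2 0 0 1;0 0 0 2 0 0 1;0 0 0 0 0 0 1;0 0 0 0 0 0 1"
}}

```text
time: 15.42
position: [0.5238, 0.0228, 0.1019]
tool_rot: [-0.405, 0.579, 0.405, 0.579]
ft_force: [-0.2, -0.2, -0.9]
grip_width: 0.0113
```

Emit:
{"api": "play_rows", "payload": {
  "rows": "0 0 0 2 0 0 1;0 0 0 1 0 0 1;0 0 0 0 0 0 1;0 0 0 0 0 0 1"
}}

```text
time: 15.75
position: [0.5238, 0.0228, 0.099]
tool_rot: [-0.405, 0.579, 0.405, 0.579]
ft_force: [0.9, 0.5, -0.4]
grip_width: 0.0119
```

The underside is 6 mm below the spindle's top with no contact force, so the D has engaged. Carry on down.

Emit:
{"api": "play_rows", "payload": {
  "rows": "0 0 0 2 0 0 1;0 0 0 2 0 0 1;0 0 0 2 0 0 1;0 0 0 0 0 0 1;0 0 0 0 0 0 1"
}}

```text
time: 16.17
position: [0.5237, 0.0227, 0.0928]
tool_rot: [-0.405, 0.58, 0.405, 0.579]
ft_force: [0.5, -0.2, -0.9]
grip_width: 0.0116
```

Emit:
{"api": "play_rows", "payload": {
  "rows": "0 0 0 2 0 0 1;0 0 0 1 0 0 1;0 0 0 1 0 0 1;0 0 0 0 0 0 1;0 0 0 0 0 0 1"
}}

```text
time: 16.58
position: [0.5239, 0.0227, 0.089]
tool_rot: [-0.405, 0.579, 0.405, 0.579]
ft_force: [-0.7, 0.6, -0.2]
grip_width: 0.0115
```

Emit:
{"api": "play_rows", "payload": {
  "rows": "0 0 0 1 0 0 1;0 0 0 1 0 0 1;0 0 0 0 0 0 1;0 0 0 0 0 0 1"
}}

```text
time: 16.92
position: [0.524, 0.0227, 0.0877]
tool_rot: [-0.406, 0.579, 0.405, 0.579]
ft_force: [-1.1, -0.2, 4.9]
grip_width: 0.0116
```

Emit:
{"api": "play_rows", "payload": {
  "rows": "0 0 0 1 0 0 1;0 0 0 1 0 0 1;0 0 0 0 0 0 1;0 0 0 0 0 0 1",
  "squeeze": 50
}}

```text
time: 17.25
position: [0.524, 0.0227, 0.0859]
tool_rot: [-0.406, 0.579, 0.405, 0.58]
ft_force: [-1.5, 0.0, 7.3]
grip_width: 0.0119
```

Emit:
{"api": "play_rows", "payload": {
  "rows": "0 0 0 1 0 0 1;0 0 0 1 0 0 1;0 0 0 0 0 0 1;0 0 0 0 0 0 1"
}}

```text
time: 17.58
position: [0.524, 0.0227, 0.0842]
tool_rot: [-0.406, 0.579, 0.405, 0.58]
ft_force: [-2.2, 0.4, 9.7]
grip_width: 0.0118
```

Emit:
{"api": "play_rows", "payload": {
  "rows": "0 0 0 1 0 0 1;0 0 0 1 0 0 1;0 0 0 0 0 0 1;0 0 0 0 0 0 1"
}}

```text
time: 17.92
position: [0.5241, 0.0227, 0.0835]
tool_rot: [-0.406, 0.579, 0.405, 0.58]
ft_force: [-4.3, 0.9, 18.6]
grip_width: 0.0116
```

The force rose from 5 N to 18.6 N over 5 mm, so the spindle is at its stop. One last visual check.

Run:
```python
from h import *
s=imaging.camera("scene");w=imaging.camera("wrist");t=imaging.camera("top")
f=lambda im,x,y,w,h:cv2.resize(im[y:y+h,x:x+w],(400,300),interpolation=cv2.INTER_CUBIC)
cv2.imwrite("pics/z.png",np.vstack([np.hstack([f(s,200,190,240,180),f(s,300,210,60,45)]),np.hstack([f(w,200,180,240,180),f(t,150,130,240,180)])]))
a=-.35; plan([.5246,.0222,.083],(-np.sin(a),np.cos(a)))
```

```text
t 18.0667 pos [0.5242 0.0227 0.0835] q [-0.17  0.61  1.8  -0.    0.73 -1.39] F [-3.6  0.7 19.2] w 0.0115
turn rad [0.0005 0.0001 0.0016] shift mm [ 0.5 -0.6 -0.3]
```

View pics/z.png

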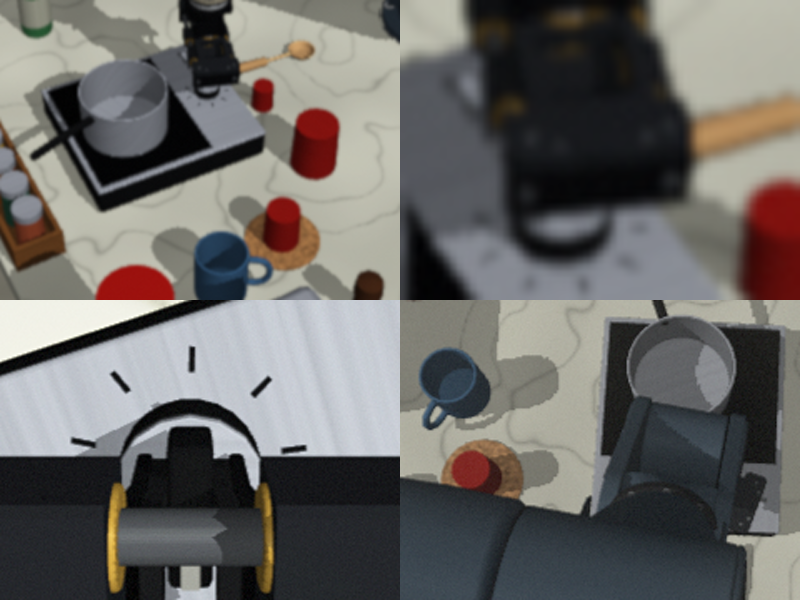

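The cup stands upright on the mat, and the knob sits low on the hob inside the tick ring, in the fingers. The pot, mug and spoon are where they were. Handing in.

```bash
python3 -c "
from rig import robot
print(robot.hand_in())"
```

```text
the job is handed in; nothing more can be done
None
```

I moved the red cup off the spindle and stood it mouth down on the cork mat. I then keyed the loose knob onto the spindle at about -0.35 rad, pushed it home and pressed it in. I handed in at about 18 s with the gripper still holding the knob pressed; the hand-in gives no verdict.

- **Knob:** it slid down over the flat with no resistance and met its seat at the expected height (tool at 0.088 m). The force then rose from 5 N to 10 N over about 3.5 mm and reached 19 N at the stop. The final tool height was 0.0835 m, so I put the spindle at about 4.5–5 mm in.
- **Cup and bystanders:** the last picture shows the cup upright and free on the mat, about at its centre. The pot, mug and spoon look unmoved. The salt mill, jar and bottle were only partly in that picture or not in it at all, but the arm kept clear of them.
- **One disagreement:** the cup's centre was about 8 mm short of the spindle's, because the cup had not been set centrally over it. I took the spindle's position from the wrist camera after lifting the cup.

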